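# Stand the sample canister upright in its well and clamp it to the set force

## Task

The sample canister has slumped over the rim of the deep well of the white clamp holder. Stand it upright on the well's floor, then turn the black knob clockwise (seen from above) so that the jaw clamps it, until the green tab has popped up to nearly its full green height, and stop before the red band below the green comes out. Leave it clamped and let go, and leave the other things on the bench where they are.

Things in the scene. Friction and masses are not known exactly. Their poses are not given: they have to be found in the camera images.
- holder: white clamp holder, fixed to the bench; origin on the bench, z up. Deep well round the origin (see well_floor). From y = 50 to 182 mm a solid housing, 90 mm along x, top 72 mm above the bench, with the green tab at x, y = (0, 74) mm and the knob at (0, 135) mm. Base plate x -58 to 58, y -40 to 196, 10 mm thick.
- well_floor (a point): middle of the well's floor, at (0, 3, 10) mm in the holder, its axes as the holder's. In holder axes: rim 80 mm above the bench; end walls with inner faces at x = -42 and +42, 8 mm thick; fixed wall with inner face at y = -18, 8 mm thick; opposite it the steel jaw, face at y = +24 when the knob reads 0, 62 mm high, moving to -y.
- canister: slim aluminium canister with blue cap, a cylinder 36 mm in diameter, 160 mm long, 0.2 to 0.35 kg; origin at the centre of its foot, z along its axis to the cap. At first its foot is in the well by the +x end wall and it leans about 38 degrees over the -x rim, 70 mm of it beyond the rim. Upright, its cap end is 90 mm above the rim; it may stand anywhere along the well.
- canister_top (a point): centre of the canister's cap end, 160 mm along its z from its origin. To tip the canister up, its foot must also come some 5 mm or more towards the well's middle, as the +x end wall is in its way.
- knob_grip (a point): on the knob's vertical axis, 105 mm above the bench, at the height to grip; the point turns with the knob. The knob is a black bar 70 mm long (the point's x), 16 mm wide (y), from 83 to 117 mm above the bench, on a disc 52 mm in diameter.
- knob (a joint): turn of the knob in rad, growing clockwise seen from above; range 0 to 3.2, starts at 0 to 0.5, jaw open. At 0 the bar lies along the holder's x. Each rad moves the jaw 4 mm to the canister; at about 1.5 it is pinched against the fixed wall and the tab starts up, at about 2.4 the tab is up. It stays where it is left and takes 0.1 to 0.2 N m.
- jaw (a joint): how far the clamp's spring has yielded, in m: 0 until the canister is pinched with the set force (10 N), then 4 mm for each further rad of the knob; 0.0035 is a good setting, above 0.005 the clamp is over-tightened
- tab (a joint): how far the indicator tab stands out of the housing's top, in m: 0 in; 0.008 or more is popped out, 0.014 is best (4 mm for each mm of the jaw's spring). Its upper 16 mm are green; below comes a red band, which begins to show at 0.016 and means too tight at 0.020.
- tab_top (a point): centre of the top of the tab (28 mm along the holder's x, 12 mm wide): 74 mm above the bench when in, 88 mm when up; it rides with the screw, from y = 74 mm in the holder to 64 mm as the clamp closes
- tube_block: bystander: aluminium tube block with blue-capped tubes, 90 x 150 x 93 mm, origin under its centre
- control_box: bystander: small white box with a red and a black button, 70 x 80 x 63 mm, origin under its centre
- dish: bystander: clear flat dish, 90 mm in diameter, 14 mm high, beyond the well, origin under its centre
- flask: bystander: clear jar with red cap, 48 mm in diameter, 85 mm high, on the well's -y side, origin under its centre
- bell: bystander: open glass vessel, 120 mm in diameter, 70 mm high, origin under its centre
- beaker: bystander: red beaker, 66 mm in diameter, 70 mm high, origin under its centre
- tip_box: bystander: blue box with a clear lid, 122 x 87 x 63 mm, origin under its centre
Not all that is in view belongs to the job. Of the things that look like the canister, the middle-sized one is meant.

How it is judged:
By the outcome, as a careful person would: the job done as asked, in the order asked, and still so for the second after the job is handed in, with the robot touching nothing.
It also fails if it takes over 51 s, if anything falls off the work surface, if the arm or the gripper's body presses on something with over 40 N, if the wrist force passes 120 N, or if a joint passes its speed limit or range.

## Robot

A 7-joint arm with a two-finger parallel gripper is mounted at the origin on the work surface. World frame = base frame: x ahead of the robot, y to its left, z up, the work surface at z = 0. Lengths are in m, angles in rad, forces in N, time in s.
With the tool pointing down it reaches from about 0.35 to 0.9 m from the base axis. Payload 8.1 kg.
Tool frame: the origin (TCP) lies at the very end of the fingers, on their centre line; the grasp point (between the pads) lies 19 mm behind it (arm.tcp_to_grasp is the z of the grasp point in the tool frame, in m); z points along the fingers, y is the line along which they close (so a half turn about z gives the same grasp; the last joint's range is limited). The gripper opens to 92 mm and grips with 3 to 60 N. Pads are 19 mm wide; open, the fingers measure 130 mm over their backs; the gripper's body (75 mm by 190 mm) begins 47 mm behind the grasp point.
Start: joints at [-1.347, 0.434, 0.025, 1.573, -0.012, 1.134, -0.075], TCP at [0.201, 0.592, 0.227] pointing down, gripper open.
Joint ranges: [-2.62, 2.62], [-0.44, 2.09], [-1.27, 1.32], [0.08, 2.57], [-1.32, 4.46], [0.12, 2], [-2.74, 2.74]. Speed limits (rad/s): [2.22, 2.22, 3.01, 3.01, 3.14, 3.14, 3.14].

## Interface

Orientations are given as a rotation vector (axis times angle).
In Python, from cell import readout, vision, sign_off, arm gives the robot as it stands. The module is installed in compiled form; this text tells all that it offers.
- The arm moves only by the shell command python3 -m creep 'ROWS' [FORCE]. ROWS is JSON, a list of rows, each a list of 5 numbers: the shift along the tool's x, y, z in units of 4 cm (1.0 is 4 cm), then the turn about the tool's z in units of 4 degrees (1.0 is 4 degrees), then the opening, from 0 (shut) to 1 (fully open). A call has 1 to 12 rows; each row shifts and turns the commanded pose from where the row before left it, along the tool's axes as they then stand; what a row does not reach is not made up. A row lasts 1/8 s, in which the tool goes at most 62.5 mm and 10.7 degrees, less where a joint would pass 70% of its speed; a pose out of reach is approached as far as the arm can. A call with a number of a shift or a turn outside -1 to 1 is refused whole. A call with a gripper value outside its range is refused whole. The fingers move at their own pace and stop on an object; FORCE is the grip in N (left out, the last holds). Time passes only in rows, so rows that do not move let the fingers close. It gives the time, the measured TCP pose, the force, the opening and the grip force at its end, in the units of the state.
- readout.observe(): the state, without advancing time (a new reading comes with each control period).
- vision.get_image(name): name is "scene" or "top" or "wrist"; returns a dict with "pixels" (400x640x3 uint8, blue, green, red), "z_map" (400x640 float32, m along the optical axis (not along the pixel's ray), 0 where there is no reading), "camera_matrix" (3x3 intrinsics, pixels), "position" and "rotation" of the camera in the world. Camera axes: x right, y up, looking along -z (the intrinsics and any distortion apply to the point x, -y, -z); pixel columns grow to the right and rows downward; lengths in m; the calibration is good to about 2 mm. A picture is of the moment at which its call begins.
- sign_off(): hands the job in; it is judged then, once.
The state is a dict: "clock": time; "joints": joint angles; "dq": joint speeds; "joint_efforts": joint torques, N m; "position": TCP position; "ee_rot": TCP orientation; "force": force on the tool from outside, world axes, zero at the start; "ft_torque": the same for the moment, N m; "width": opening from 0.0 (shut) to 1.0 (fully open); "gripper_force": force on a finger pad.
Only numpy, scipy, OpenCV 4.12 (cv2) and the standard library are available. Lean on these libraries where they do the work, as an engineer would, in place of code of your own. Each camera call takes 0.05 s, during which the arm holds its last target. There are 200 camera calls.

## Working session

There is one attempt and no reset: what is moved stays moved. The work goes in short steps, Python scripts to look and compute and a shell command to move; the robot and the scene stay as the last step left them, time stands still between calls to the robot, and variables do not carry over. Pictures are saved under pics/ and viewed, at most 10 in all, crops included, and the job is handed in when it is done.

```bash
mkdir -p pics
cat > h.py <<'E'
import numpy as np, cv2
from cell import readout, vision, arm
from scipy.spatial.transform import Rotation as R
def cloud(im):
    z=im["z_map"];K=np.array(im["camera_matrix"]);v,u=np.mgrid[:400,:640]
    P=np.stack([(u-K[0,2])/K[0,0]*z,-(v-K[1,2])/K[1,1]*z,-z],-1)
    W=P@np.array(im["rotation"]).T+np.array(im["position"]); W[z==0]=np.nan
    return W
def get(n,save=None):
    im=vision.get_image(n)
    if save: cv2.imwrite("pics/"+save+".png",im["pixels"]); np.savez("/tmp/"+save,W=cloud(im),px=im["pixels"],K=im["camera_matrix"],p=im["position"],R=im["rotation"])
    return im
E
python3 - <<'E'
from h import *
a=get("scene","s1");b=get("top","t1")
for i in(a,b):print(np.round(i["position"],3),np.round(i["rotation"],3).tolist(),np.round(i["camera_matrix"],1).tolist())
s=readout.observe();print(s, arm.tcp_to_grasp, R.from_rotvec(s["ee_rot"]).as_matrix().round(3))
E
```

```text
Traceback (most recent call last):
  File "h.py", line 11, in get
    if save: cv2.imwrite("pics/"+save+".png",im["pixels"]); np.savez("/tmp/"+save,W=cloud(im),px=im["pixels"],K=im["camera_matrix"],p=im["position"],R=im["rotation"])
                                                                                    ~~~~~^^^^
  File "h.py", line 7, in cloud
    W=P@np.array(im["rotation"]).T+np.array(im["position"]); W[z==0]=np.nan
      ~~~~~~~~~~~~~~~~~~~~~~~~~~~~^~~~~~~~~~~~~~~~~~~~~~~~~
ValueError: operands could not be broadcast together with shapes (400,640) (3,)
```

View pics/s1.png

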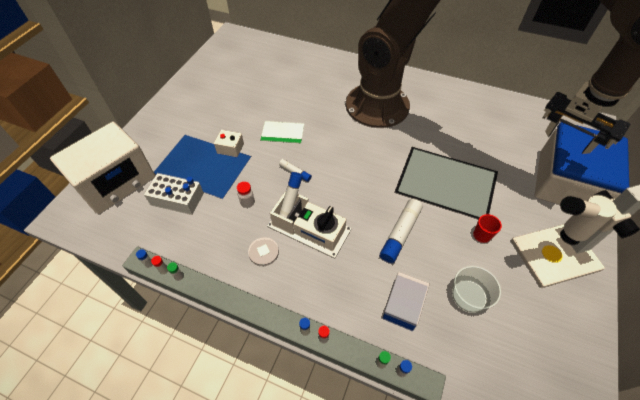

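The scene picture shows the holder at about (310,222), with the leaning canister at (292,195) and its cap near (300,178). A larger canister lies at (400,230), and the flask is at (245,192). The camera rotation comes as a rotation vector, so I'll fix the helper.

```bash
sed -i 's/np.array(im\["rotation"\]).T/R.from_rotvec(np.array(im["rotation"]).ravel()).as_matrix().T/' h.py
python3 - <<'E'
from h import *
a=get("scene","s2");b=get("top","t1")
for i in(a,b):print(np.round(i["position"],3),np.round(i["rotation"],3).tolist(),np.round(i["camera_matrix"],1).tolist())
s=readout.observe();print(s, arm.tcp_to_grasp, R.from_rotvec(s["ee_rot"]).as_matrix().round(3))
W=cloud(a);print(W[220,310],W[192,245],W[230,360])
px=a["pixels"][130:270,220:370];cv2.imwrite("pics/s2c.png",cv2.resize(px,None,fx=5,fy=4.2,interpolation=cv2.INTER_CUBIC)[:, :])
E
```

```text
[1.183 0.25  1.058] [0.378, 0.604, 1.901] [[395.6, 0.0, 312.6], [0.0, 395.6, 201.3], [0.0, 0.0, 1.0]]
[ 0.42  -0.005  1.233] [0.11, -0.103, -1.566] [[371.3, 0.0, 323.0], [0.0, 371.3, 197.2], [0.0, 0.0, 1.0]]
{'clock': 0.15, 'joints': array([-1.3465889 ,  0.43508491,  0.02500996,  1.57382721, -0.01160341,
        1.13400836, -0.07512125]), 'dq': array([ 6.15725030e-04,  1.23955630e-04, -2.32811985e-05, -2.64875377e-03,
        3.61518737e-04, -1.36962622e-03,  5.95764714e-04]), 'joint_efforts': array([ 1.96663765e-03, -6.68263364e+01,  9.86047536e-01, -3.14689314e+01,
       -6.04130421e-02,  3.93617456e-02,  6.25246389e-05]), 'position': array([0.2005835 , 0.59155762, 0.22613557]), 'ee_rot': array([-5.11245622e-01, -3.09964122e+00,  1.85428774e-03]), 'force': array([ 0.46768209,  0.29892065, -0.66561044]), 'ft_torque': array([ 0.02733945, -0.03144121,  0.02394392]), 'gripper_force': 0.0, 'width': 1.003783053372032} -0.0188 [[-0.947  0.321 -0.   ]
 [ 0.321  0.947 -0.001]
 [-0.    -0.001 -1.   ]]
[ 0.62703079 -0.01196722  0.07487509] [ 0.61544249 -0.23334847  0.08295291] [5.58880084e-01 1.25319286e-01 3.25951922e-04]
```

View pics/t1.png

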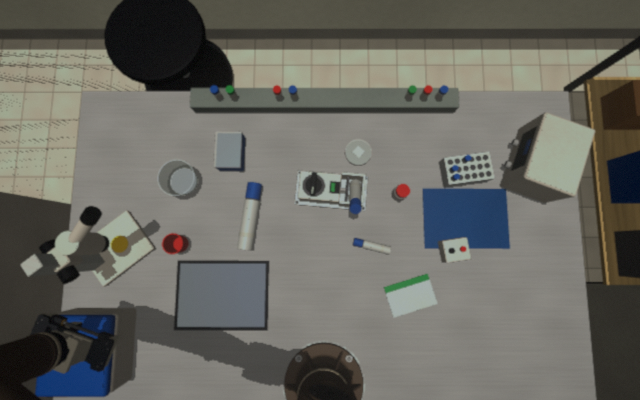

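View pics/s2c.png

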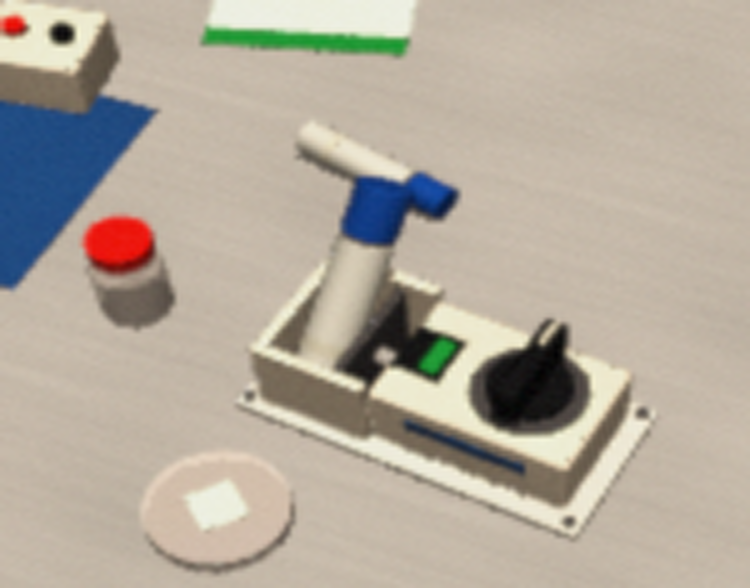

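Run:
```python
from h import *
out={}
for n in("s2","t1"):
    d=np.load(f"/tmp/{n}.npz");W=d["W"].reshape(-1,3);px=d["px"].reshape(-1,3).astype(int)
    near=(abs(W[:,0]-.62)<.16)&(W[:,1]>-.13)&(W[:,1]<.2)
    print(n,"bench z",np.nanmedian(W[(abs(W[:,0]-.62)<.2)&(abs(W[:,1])<.3)][:,2]))
    m=near&(W[:,2]>.006)&(W[:,2]<.082)&(px.min(1)>90)
    mk=m.reshape(400,640).astype(np.uint8)
    k,l,st,_=cv2.connectedComponentsWithStats(mk);i=1+np.argmax(st[1:,4]);m=(l==i).ravel()
    P=W[m]; r=cv2.minAreaRect((P[:,:2]*1000).astype(np.float32));print("plate",r,m.sum()); print(cv2.boxPoints(r).round(1).tolist())
    t=near&(W[:,2]>.068)&(W[:,2]<.076)&(px.min(1)>90)
    print("housing top",cv2.minAreaRect((W[t][:,:2]*1000).astype(np.float32)),t.sum())
    b=near&(px.max(1)<60)&(W[:,2]>.088)&(W[:,2]<.125)&(W[:,1]>.03)
    Q=W[b]; print("knob",b.sum(),Q.mean(0),cv2.minAreaRect((Q[:,:2]*1000).astype(np.float32)) if len(Q)else 0)
    c=near&(W[:,2]>.085)&(W[:,1]<.03)
    Q=W[c]; u,s,v=np.linalg.svd(Q-Q.mean(0),full_matrices=False);print("can",c.sum(),Q.mean(0),v[0],Q.min(0),Q.max(0))
    bl=c&(px[:,0]>px[:,2]+40);print("cap",bl.sum(),W[bl].mean(0),W[bl].min(0),W[bl].max(0))
```

```text
s2 bench z 0.0016297994306389008
plate ((600.5291748046875, -15.457740783691406), (222.57933044433594, 146.80584716796875), 85.15673065185547) 1697
[[518.0, -120.19999694824219], [664.2999877929688, -132.5], [683.0999755859375, 89.19999694824219], [536.7999877929688, 101.5999984741211]]
housing top ((615.725341796875, -22.65729522705078), (206.95068359375, 95.26102447509766), 84.97856140136719) 707
knob 128 [0.62626594 0.03788123 0.10876816] ((622.1737060546875, 41.42530822753906), (65.47586822509766, 22.6169490814209), 0.26800939440727234)
can 414 [ 0.57666766 -0.07924979  0.12092816] [ 0.55328847  0.80433718 -0.21659542] [ 0.52226309 -0.12397713  0.08505073] [0.65692108 0.02995153 0.15788693]
cap 163 [ 0.55318296 -0.09050597  0.14208859] [ 0.52226309 -0.10857688  0.12361184] [ 0.57262025 -0.07529148  0.15788693]
t1 bench z 0.0005920574591646854
plate ((611.7683715820312, -19.711265563964844), (227.6891326904297, 116.16064453125), 84.82379150390625) 1337
[[543.7000122070312, -127.9000015258789], [659.2999877929688, -138.3000030517578], [679.9000244140625, 88.4000015258789], [564.2000122070312, 98.9000015258789]]
housing top ((612.11083984375, -21.96752166748047), (206.96006774902344, 94.666259765625), 87.21910095214844) 631
knob 60 [0.61524062 0.03621755 0.1147025 ] ((614.6384887695312, 39.23727035522461), (66.80331420898438, 16.489356994628906), 0.028758397325873375)
can 325 [ 0.56967048 -0.07206532  0.12436231] [-0.5177334  -0.81607954  0.25683907] [ 0.5205179  -0.11410402  0.08501895] [0.6511181  0.02842868 0.16023542]
cap 131 [ 0.54309799 -0.09396757  0.14555718] [ 0.52271022 -0.10853706  0.12613938] [ 0.56918632 -0.07892131  0.16023542]
```

The top view shows the holder's plate centred near (332,190). Its knob is at (313,184), the canister cap at (355,205), and the small canister decoy at (372,246). In the crop the bar of the knob lies roughly along the holder's x. The holder origin comes out near (0.605, -0.0975) m with yaw of about -5°, and the canister top leans towards the robot. I'll move above it now.

```bash
python3 -m creep '[[-0.9,-0.9,0,0,1],[-1,-1,0,0,1],[-1,-1,0,0,1],[-1,-1,0,0,1],[-1,-1,0,0,1],[-1,-1,0,0,1],[-1,-1,0,0,1],[-1,-1,0,0,1],[-1,-1,0,0,1],[-1,-1,0,0,1],[-1,-1,0,0,1],[-1,-1,0,0,1]]' 15
python3 -m creep '[[-1,-0.8,0,-1,1],[-0.5,-0.3,0,-1,1],[0,0,0,-1,1],[0,0,0,-0.4,1],[0,0,0,0,1]]'
python3 - <<'E'
from h import *
b=get("wrist","w1");s=readout.observe();print(s["position"],R.from_rotvec(s["ee_rot"]).as_matrix().round(3),b["position"])
E
```

```text
clock: 1.65
position: [0.4991, -0.0133, 0.2268]
ee_rot: [0.511, 3.1, 0.0]
force: [0.7, 0.9, -0.0]
width: 0.999
gripper_force: 0.0
clock: 2.28
position: [0.5423, -0.0712, 0.2267]
ee_rot: [-0.141, -3.138, -0.0]
force: [0.2, 0.4, 0.2]
width: 1.004
gripper_force: 0.0
[ 0.5423005  -0.07114393  0.2267049 ] [[-0.996  0.09  -0.   ]
 [ 0.09   0.996  0.   ]
 [ 0.     0.    -1.   ]] [ 0.46912558 -0.06440426  0.38471583]
```

View pics/w1.png

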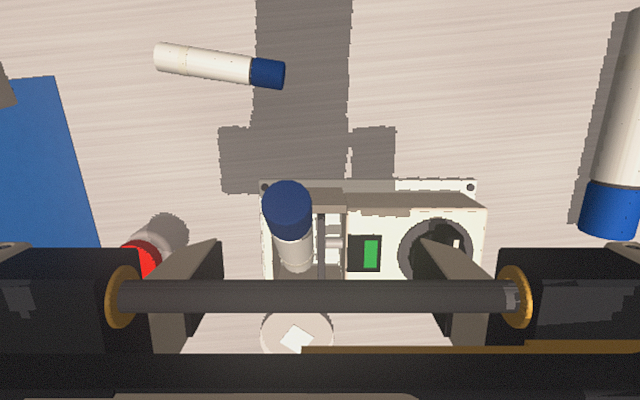

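The wrist view shows the holder square to the image, the cap at (287,210), the green tab at (371,253) and the knob at (435,245). Next I'll measure from close range.

Run:
```python
from h import *
d=np.load("/tmp/w1.npz");W=d["W"];px=d["px"].astype(int)
T=lambda P:(P-np.array([.605,-.0975,0]))@np.array([[.996,.09,0],[-.09,.996,0],[0,0,1]])  # to rough holder
H=T(W)*1000
v,u=np.mgrid[:400,:640]
B=(px[...,0]>px[...,2]+40)&(u>255)&(u<320)&(v>170)&(v<245)
Q=H[B];print("cap",B.sum(),np.nanmean(Q,0).round(1),np.nanmin(Q,0).round(1),np.nanmax(Q,0).round(1))
G=(px[...,1]>px[...,2]+40)&(px[...,1]>px[...,0]+30)&(u>340)&(u<400)&(v>225)&(v<285)
Q=H[G];print("tab",np.nanmean(Q,0).round(1),np.nanmin(Q,0).round(1),np.nanmax(Q,0).round(1))
for r in(184,190):
  print([ (c,H[r,c].round(0).tolist()) for c in (256,262,266,270,400,440,470,474,478,482)])
for r in(182,184,187): print(H[r,420].round(1))
for r in (205,230): print([(c,H[r,c].round(0).tolist()) for c in (340,350,470,482,486,490)])
C=(px.min(-1)>120)&(u>270)&(u<316)&(v>235)&(v<275)&(H[...,2]>60);Q=H[C];print("body",Q.mean(0),Q.min(0),Q.max(0))
```

```text
cap 1746 [-70.6  -1.6 146.8] [-84.  -18.3 127.5] [-35.4  15.2 157.3]
tab [ 0.  70.1 73.8] [-14.2  63.7  71.8] [14.9 76.6 75.9]
[(256, [-50.0, -48.0, -1.0]), (262, [-53.0, -39.0, 14.0]), (266, [-53.0, -35.0, 11.0]), (270, [-52.0, -31.0, 10.0]), (400, [-53.0, 109.0, 11.0]), (440, [-52.0, 152.0, 9.0]), (470, [-53.0, 184.0, 12.0]), (474, [-52.0, 189.0, 10.0]), (478, [-50.0, 197.0, 0.0]), (482, [-50.0, 202.0, -1.0])]
[(256, [-43.0, -48.0, -1.0]), (262, [-46.0, -40.0, 11.0]), (266, [-78.0, -16.0, 140.0]), (270, [-78.0, -13.0, 140.0]), (400, [-46.0, 109.0, 11.0]), (440, [-46.0, 153.0, 10.0]), (470, [-46.0, 184.0, 12.0]), (474, [-46.0, 190.0, 10.0]), (478, [-43.0, 199.0, -2.0]), (482, [-43.0, 202.0, 1.0])]
[-54.8 130.1  10.8]
[-52.6 130.3  10.7]
[-49.4 130.5  10.9]
[(340, [-49.0, 40.0, 80.0]), (350, [-45.0, 51.0, 65.0]), (470, [-45.0, 163.0, 64.0]), (482, [-44.0, 175.0, 62.0]), (486, [-26.0, 209.0, 1.0]), (490, [-26.0, 214.0, -0.0])]
[(340, [0.0, 45.0, 9.0]), (350, [-22.0, 51.0, 71.0]), (470, [-23.0, 162.0, 72.0]), (482, [-23.0, 174.0, 72.0]), (486, [4.0, 213.0, 1.0]), (490, [4.0, 218.0, -0.0])]
body [-11.04638612  -1.73194787  93.65031691] [-37.25429154 -23.50287666  60.18873759] [ 19.00230205  14.79091083 127.29140032]
```

```bash
python3 -m creep '[[-0.24,-0.55,0,0,1],[0,0,0.5,0,1],[0,0,0.8,0,1],[0,0,0.8,0,1],[0,0,0.6,0,1],[0,0,0.27,0,1],[0,0,0,0,1]]' 15
python3 -m creep '[[0,0,0,0,0.3],[0,0,0,0,0.3],[0,0,0,0,0.3],[0,0,0,0,0.3],[0,0,0,0,0.3],[0,0,0,0,0.3]]' 15
```

```text
clock: 3.2
position: [0.5499, -0.0941, 0.1078]
ee_rot: [-0.141, -3.138, 0.0]
force: [-1.0, -0.8, 0.5]
width: 0.998
gripper_force: 0.0
clock: 3.95
position: [0.5501, -0.0943, 0.1079]
ee_rot: [-0.141, -3.138, -0.0]
force: [-0.9, 1.4, -0.6]
width: 0.398
gripper_force: 0.3
```

```bash
python3 -m creep '[[0,0,0,0,0.1],[0,0,0,0,0.1],[0,0,0,0,0.1],[0,0,-0.1,0,0.1],[0,0,-0.1,0,0.1],[0,0,-0.1,0,0.1],[0,0,-0.1,0,0.1],[0,0,0,0,0.1]]' 15
```

```text
clock: 4.95
position: [0.5503, -0.0943, 0.1243]
ee_rot: [0.14, 3.138, 0.0]
force: [-0.1, -0.1, -2.2]
width: 0.385
gripper_force: 15.0
```

```bash
python3 -m creep '[[-0.2,0,-0.05,0,0.1],[-0.2,0,-0.05,0,0.1],[-0.2,0,-0.05,0,0.1],[-0.2,0,-0.05,0,0.1],[0,0,0,0,0.1]]' 15
python3 -m creep '[[-0.2,0,-0.05,0,0.1],[-0.2,0,-0.05,0,0.1],[-0.2,0,-0.05,0,0.1],[-0.2,0,-0.05,0,0.1],[0,0,0,0,0.1]]' 15
python3 - <<'E'
from h import *
a=get("scene","s3");px=a["pixels"][120:270,220:370];cv2.imwrite("pics/s3c.png",cv2.resize(px,None,fx=4,fy=4,interpolation=cv2.INTER_CUBIC))
E
```

```text
clock: 5.58
position: [0.583, -0.0973, 0.132]
ee_rot: [0.14, 3.137, -0.0]
force: [-0.4, -0.0, -3.4]
width: 0.393
gripper_force: 15.0
clock: 6.2
position: [0.6148, -0.1001, 0.14]
ee_rot: [0.14, 3.137, -0.0]
force: [0.1, -0.6, -2.8]
width: 0.391
gripper_force: 15.0
```

View pics/s3c.png

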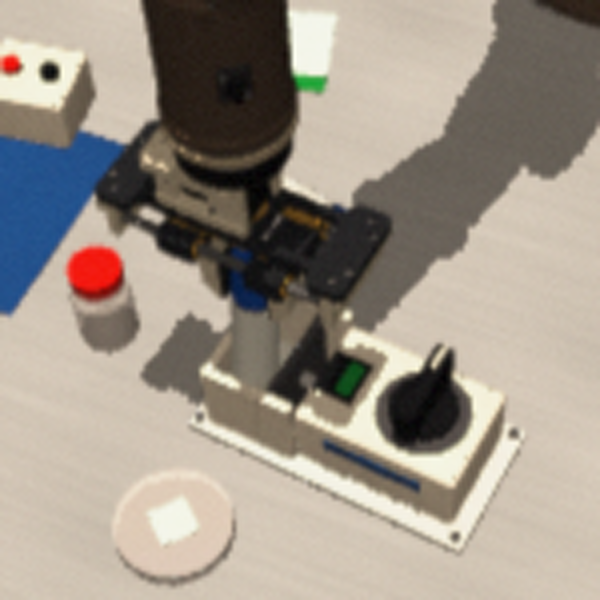

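The canister hangs nearly upright at (255,320) in the crop, with its foot in the well. I'll lower it until the floor takes the weight.

```bash
python3 -m creep '[[0.05,0,0.08,0,0.1],[0.05,0,0.08,0,0.1],[0,0,0.08,0,0.1],[0,0,0,0,0.1]]' 15
python3 -m creep '[[0,0,0.05,0,0.1],[0,0,0.05,0,0.1],[0,0,0,0,0.1]]' 15
```

```text
clock: 6.75
position: [0.6097, -0.0996, 0.13]
ee_rot: [-0.141, -3.138, -0.0]
force: [0.2, 0.6, -3.7]
width: 0.391
gripper_force: 15.0
clock: 7.12
position: [0.6108, -0.0999, 0.1276]
ee_rot: [0.141, 3.136, 0.0]
force: [-1.4, 0.0, 7.2]
width: 0.39
gripper_force: 15.0
```

Run:
```python
from h import *
a=get("scene","s4");W=cloud(a);H=(W-np.array([.605,-.1,0]))@np.array([[.996,.09,0],[-.09,.996,0],[0,0,1]])*1000
v,u=np.mgrid[:400,:640]
m=(u>270)&(u<300)&(v>175)&(v<222)&(abs(H[...,1])<22)&(H[...,2]>30)&(H[...,0]<32)
for r in range(180,222,4):
  q=H[r][m[r]]; c=np.where(m[r])[0]
  if len(q): print(r,c.min(),c.max(),q.mean(0).round(1), q[:,0].max().round(1))
```

```text
180 271 288 [ 26.4   6.2 230.1] 31.6
184 275 283 [ 12.4  -6.1 188.6] 31.8
188 275 277 [ 13.4 -17.8 164. ] 17.4
192 275 281 [ 15.3 -11.4 151.2] 17.9
196 276 287 [ 17.8   3.7 144.6] 20.4
200 279 297 [ -1.    6.8 102.9] 23.1
204 278 290 [ 18.3   6.4 106.8] 24.7
208 275 290 [22.   1.8 87.5] 29.7
212 276 289 [24.5  1.5 69.1] 31.5
216 282 286 [29.1  8.7 58.5] 31.9
```

```bash
python3 -m creep '[[-0.1,0,0,0,0.1],[-0.1,0,0,0,0.1],[-0.1,0,0,0,0.1],[0,0,0,0,0.1]]' 15
python3 - <<'E'
from h import *
a=get("scene","s4");W=cloud(a);H=(W-np.array([.605,-.1,0]))@np.array([[.996,.09,0],[-.09,.996,0],[0,0,1]])*1000
v,u=np.mgrid[:400,:640]
m=(u>270)&(u<300)&(v>175)&(v<222)&(abs(H[...,1])<22)&(H[...,2]>30)&(H[...,0]<42)
for r in range(188,222,4):
  q=H[r][m[r]]; c=np.where(m[r])[0]
  if len(q): print(r,c.min(),c.max(),q.mean(0).round(1), np.percentile(q[:,0],90).round(1))
E
```

```text
clock: 7.68
position: [0.6227, -0.1009, 0.127]
ee_rot: [0.141, 3.137, -0.0]
force: [-0.6, 0.4, 6.8]
width: 0.391
gripper_force: 15.0
188 275 281 [ 18.8  -6.6 177.4] 26.5
192 272 276 [ 26.2 -16.8 161.1] 29.3
196 273 294 [ 18.9  -9.2 137.6] 30.3
200 277 294 [ 15.7   4.4 122.6] 30.8
204 277 286 [ 29.5   5.9 121. ] 31.5
208 275 289 [26.1  3.1 93.8] 32.3
212 274 289 [28.7  1.1 74.5] 34.6
216 282 286 [31.9 10.8 63.9] 34.2
```

```bash
python3 -m creep '[[0,0,0,0,0.5],[0,0,0,0,0.6],[0,0,0,0,0.8],[0,0,0,0,0.9],[0,0,0,0,0.9],[0,0,-0.5,0,1],[0,0,-0.8,0,1],[0,0,-0.8,0,1],[0,0,0,0,1]]' 15
python3 -m creep '[[0.2,0.6,0,0,1],[0.24,0.9,0,0,1],[0,0.9,0,0,1],[0,0.6,0,0,1],[0,0.4,0,0,1],[0,0,0,0,1]]' 15
python3 - <<'E'
from h import *
a=get("wrist","w2");b=get("top","t2")
A=a["pixels"];B=cv2.resize(b["pixels"][160:230,270:400],None,fx=4.92,fy=2.85*1.4)
cv2.imwrite("pics/c2.png",np.vstack([cv2.resize(A,(480,300)),cv2.resize(B,(480,260))]))
E
```

```text
clock: 8.85
position: [0.6233, -0.1012, 0.213]
ee_rot: [0.141, 3.134, -0.0]
force: [0.1, -0.2, -0.8]
width: 1.003
gripper_force: 0.0
clock: 9.6
position: [0.6162, 0.0373, 0.2097]
ee_rot: [-0.138, -3.138, -0.0]
force: [-0.8, -0.7, -1.0]
width: 1.002
gripper_force: 0.0
```

View pics/c2.png

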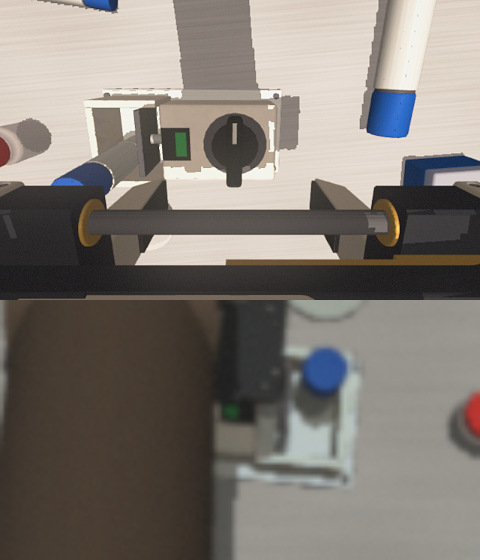

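The composite shows the canister upright, with its cap at (80,183) in the wrist half and over the +x side of the well in the top half. The knob bar is at (235,150), nearly along the holder's x.

Run:
```python
from h import *
s=readout.observe();print(s["joints"].round(3),s["position"])
d=np.load("/tmp/w2.npz");W=d["W"];px=d["px"].astype(int)
H=(W-np.array([.605,-.1,0]))@np.array([[.996,.09,0],[-.09,.996,0],[0,0,1]])*1000
v,u=np.mgrid[:400,:640]
m=(u>260)&(u<370)&(v>140)&(v<260)&(H[...,2]>108)&(H[...,2]<124)
Q=H[m];print("knob",m.sum(),Q.mean(0).round(1),Q.min(0).round(1),Q.max(0).round(1),cv2.minAreaRect(Q[:,:2].astype(np.float32)),cv2.fitLine(Q[:,:2].astype(np.float32),2,0,.01,.01).ravel().round(3))
G=(px[...,1]>px[...,2]+30)&(px[...,1]>px[...,0]+20)&(u>215)&(u<260)
print("tab",np.nanmean(H[G],0))
d=np.load("/tmp/t2.npz");W=d["W"];px=d["px"].astype(int)
H=(W-np.array([.605,-.1,0]))@np.array([[.996,.09,0],[-.09,.996,0],[0,0,1]])*1000
B=(px[...,0]>px[...,2]+40)&(H[...,2]>130)&(abs(H[...,0])<60)&(abs(H[...,1])<40)
Q=H[B];print("cap",B.sum(),Q.mean(0),Q.min(0),Q.max(0))
```

```text
[-0.395  0.446  0.365  1.636 -0.174  1.092  1.498] [0.61629769 0.03490159 0.21009131]
knob 1948 [ -2.6 133.3 116.3] [-35.2 125.  108.4] [ 33.9 141.6 119.6] ((-0.6930809020996094, 133.23635864257812), (16.042667388916016, 68.97470092773438), 89.06267547607422) [ 1.00000e+00 -1.80000e-02 -2.59800e+00  1.33264e+02]
tab [-4.56296890e-02  7.25065611e+01  7.39249760e+01]
cap 112 [ 15.45895969   1.51612487 169.87842548] [ -0.75758132 -14.86806239 165.20277441] [ 32.35782692  17.86884142 175.31022045]
```

```bash
python3 -m creep '[[0,-0.05,0.3,0.25,0.5],[0,0,0.7,0,0.5],[0,0,0.8,0,0.5],[0,0,0.7,0,0.5],[0,0,0.4,0,0.5],[0,0,0.12,0,0.5],[0,0,0,0,0.5],[0,0,0,0,0.5]]' 30
python3 -m creep '[[0,0,0,0,0],[0,0,0,0,0],[0,0,0,0,0],[0,0,0,0,0],[0,0,0,0,0]]' 30
python3 -m creep '[[0,0,0,1,0],[0,0,0,1,0],[0,0,0,1,0],[0,0,0,0,0]]' 30
```

```text
clock: 10.7
position: [0.617, 0.0342, 0.0905]
ee_rot: [0.168, 3.135, 0.001]
force: [0.3, 0.1, -0.3]
width: 0.5
gripper_force: 0.0
clock: 11.32
position: [0.6162, 0.0331, 0.0897]
ee_rot: [0.169, 3.137, -0.002]
force: [-0.7, -4.8, 2.7]
width: 0.173
gripper_force: 30.0
clock: 11.82
position: [0.6163, 0.0334, 0.0896]
ee_rot: [0.497, 3.102, -0.002]
force: [-0.5, -5.6, 2.7]
width: 0.168
gripper_force: 30.0
```

```bash
python3 -m creep '[[0,0,0,1,0],[0,0,0,1,0],[0,0,0,1,0],[0,0,0,1,0],[0,0,0,1,0],[0,0,0,1,0],[0,0,0,1,0],[0,0,0,1,0],[0,0,0,1,0],[0,0,0,1,0],[0,0,0,1,0],[0,0,0,0,0]]' 30
python3 -m creep '[[0,0,0,1,0],[0,0,0,1,0],[0,0,0,1,0],[0,0,0,1,0],[0,0,0,1,0],[0,0,0,1,0],[0,0,0,1,0],[0,0,0,1,0],[0,0,0,1,0],[0,0,0,1,0],[0,0,0,1,0],[0,0,0,0,0]]' 30
python3 - <<'E'
from h import *
s=readout.observe();print(s["joints"].round(2))
a=get("wrist","w3");b=get("scene","s5")
cv2.imwrite("pics/c3.png",np.vstack([cv2.resize(a["pixels"],(420,262)),cv2.resize(b["pixels"][150:260,240:380],(420,330),interpolation=cv2.INTER_CUBIC)]))
for n in("w3","s5","t3"):
    if n=="t3": get("top","t3")
    d=np.load(f"/tmp/{n}.npz");W=d["W"];px=d["px"].astype(int)
    H=(W-np.array([.605,-.1,0]))@np.array([[.996,.09,0],[-.09,.996,0],[0,0,1]])*1000
    G=(px[...,1]>px[...,2]+25)&(px[...,1]>px[...,0]+15)&(abs(H[...,0])<20)&(abs(H[...,1]-70)<15)
    if G.sum(): print(n,G.sum(),H[G].mean(0).round(1),np.percentile(H[G],90,axis=0).round(1))
E
```

```text
clock: 13.32
position: [0.6169, 0.0342, 0.0897]
ee_rot: [1.619, 2.691, 0.0]
force: [1.6, -2.7, 1.1]
width: 0.169
gripper_force: 30.0
clock: 14.82
position: [0.6179, 0.0342, 0.0897]
ee_rot: [2.508, 1.888, 0.003]
force: [5.7, -2.9, -2.3]
width: 0.172
gripper_force: 30.0
[-0.66  0.68  0.8   1.78 -0.6   0.94  0.13]
t3 35 [ 0.9 63.5 76.4] [11.7 69.1 79.9]
```

View pics/c3.png

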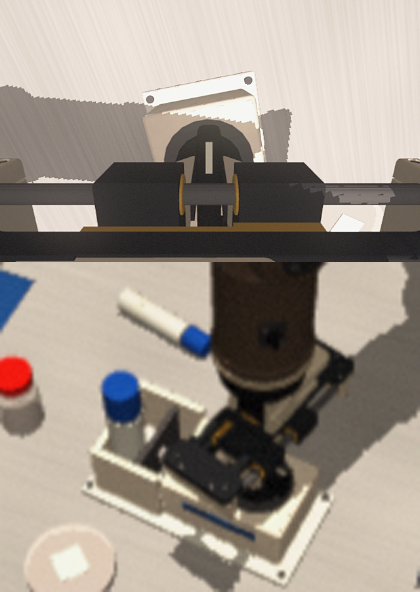

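The scene half shows the canister upright at (122,420), with the jaw closing on it. The gripper hides the tab from this camera, but the top camera sees it at about 4–5 mm. I'll keep turning.

```bash
cat > tab.py <<'E'
from h import *
hs=[]
for k in range(3):
    im=vision.get_image("top");W=cloud(im);px=im["pixels"].astype(int)
    H=(W-np.array([.605,-.1,0]))@np.array([[.996,.09,0],[-.09,.996,0],[0,0,1]])*1000
    G=(px[...,1]>px[...,2]+25)&(px[...,1]>px[...,0]+15)&(abs(H[...,0])<20)&(abs(H[...,1]-66)<15)
    h=H[G][:,2];hs.append((len(h),np.median(h).round(1),np.percentile(h,[25,75,90]).round(1).tolist()))
print(hs);s=readout.observe();r=s["ee_rot"];print("turned",2*(86.93-np.degrees(np.arctan2(r[1],r[0]))), s["joint_efforts"][6],s["ft_torque"])
E
python3 tab.py
python3 -m creep '[[0,0,0,1,0],[0,0,0,1,0],[0,0,0,1,0],[0,0,0,1,0],[0,0,0,0,0]]' 30; python3 tab.py
```

```text
[(37, np.float64(76.0), [73.6, 76.7, 78.9]), (37, np.float64(76.3), [74.7, 77.7, 78.8]), (36, np.float64(76.5), [73.8, 77.9, 79.0])]
turned 99.83829294771226 0.04510114202275872 [-0.84081881 -1.0968218  -0.03564497]
clock: 15.75
position: [0.6183, 0.0341, 0.0897]
ee_rot: [2.746, 1.521, 0.004]
force: [7.3, -4.2, -4.3]
width: 0.167
gripper_force: 30.0
[(36, np.float64(80.2), [77.5, 82.2, 84.0]), (35, np.float64(80.0), [78.3, 81.8, 83.4]), (36, np.float64(79.7), [77.6, 81.6, 83.7])]
turned 115.84115760094456 0.030990546802058816 [-0.92686127 -1.45084623 -0.02112958]
```

```bash
python3 -m creep '[[0,0,0,1,0],[0,0,0,1,0],[0,0,0,1,0],[0,0,0,0,0]]' 30; python3 tab.py
python3 -m creep '[[0,0,0,0,0.3],[0,0,0,0,0.5],[0,0,0,0,0.5],[0,0,0,0,0.5],[0,0,-0.6,0,0.5],[0,0,-0.8,0,0.5],[0,0,-0.8,0,0.5],[0,0,-0.6,0,0.5],[0,0,0,0,0.5]]' 30
python3 - <<'E'
from h import *
for c in("wrist","scene","top"):
    im=get(c,"x_"+c);W=cloud(im);px=im["pixels"].astype(int)
    H=(W-np.array([.605,-.1,0]))@np.array([[.996,.09,0],[-.09,.996,0],[0,0,1]])*1000
    G=(px[...,1]>px[...,2]+25)&(px[...,1]>px[...,0]+15)&(abs(H[...,0])<20)&(abs(H[...,1]-66)<15)
    if G.sum(): print(c,G.sum(),np.median(H[G],0).round(1),np.percentile(H[G][:,2],[10,50,75,90]).round(1))
E
```

```text
clock: 16.4
position: [0.6185, 0.0339, 0.0897]
ee_rot: [2.889, 1.226, 0.005]
force: [8.1, -4.6, -5.4]
width: 0.169
gripper_force: 30.0
[(34, np.float64(83.3), [81.0, 85.3, 87.1]), (34, np.float64(83.8), [82.2, 84.9, 86.5]), (35, np.float64(83.7), [80.6, 86.0, 87.1])]
turned 127.84221175371493 0.02643955056555569 [-1.07727545 -1.58552035  0.01364961]
clock: 17.68
position: [0.6172, 0.0341, 0.2033]
ee_rot: [2.892, 1.224, 0.005]
force: [0.2, 0.1, -0.6]
width: 0.502
gripper_force: 0.0
wrist 189 [-9.2 68.3 84.5] [76.9 84.5 85.  85.5]
scene 47 [ 3.1 65.7 84.2] [77.9 84.2 86.3 87.8]
top 35 [-0.8 61.4 83. ] [72.8 83.  85.6 87.4]
```

```bash
python3 -m creep '[[0,0,0.6,0,0.5],[0,0,0.8,0,0.5],[0,0,0.8,0,0.5],[0,0,0.6,0,0.5],[0,0,0,0,0.5],[0,0,0,0,0],[0,0,0,0,0],[0,0,0,0,0],[0,0,0,0,0]]' 30
python3 -m creep '[[0,0,0,1,0],[0,0,0,1,0],[0,0,0,0.3,0],[0,0,0,0,0]]' 30; python3 tab.py
python3 -m creep '[[0,0,0,0,0.3],[0,0,0,0,0.5],[0,0,0,0,0.5],[0,0,0,0,0.5],[0,0,-0.6,0,0.5],[0,0,-0.8,0,0.5],[0,0,-0.8,0,0.5],[0,0,-0.6,0,0.5],[0,0,0,0,0.5]]' 30
python3 - <<'E'
from h import *
ims=[]
for c in("wrist","scene","top"):
    im=get(c,"y_"+c);ims.append(im["pixels"]);W=cloud(im);px=im["pixels"].astype(int)
    H=(W-np.array([.605,-.1,0]))@np.array([[.996,.09,0],[-.09,.996,0],[0,0,1]])*1000
    G=(px[...,1]>px[...,2]+25)&(px[...,1]>px[...,0]+15)&(abs(H[...,0])<20)&(abs(H[...,1]-66)<15)
    if G.sum(): print(c,G.sum(),np.median(H[G],0).round(1),np.percentile(H[G][:,2],[10,50,75,90]).round(1))
    B=(px[...,0]>px[...,2]+40)&(H[...,2]>130)&(abs(H[...,0])<60)&(abs(H[...,1])<40)
    if B.sum(): print("cap",H[B].min(0),H[B].max(0))
cv2.imwrite("pics/c4.png",np.vstack([cv2.resize(ims[0],(400,250)),cv2.resize(ims[1][150:260,240:380],(400,314),interpolation=cv2.INTER_CUBIC)]))
E
```

```text
clock: 18.95
position: [0.6178, 0.0331, 0.0903]
ee_rot: [2.891, 1.223, 0.004]
force: [5.7, -2.8, -3.1]
width: 0.173
gripper_force: 30.0
clock: 19.45
position: [0.6178, 0.0331, 0.0903]
ee_rot: [2.98, 0.986, 0.004]
force: [4.9, -3.3, -1.8]
width: 0.172
gripper_force: 30.0
[(34, np.float64(86.2), [84.6, 87.5, 89.6]), (35, np.float64(86.2), [83.6, 88.0, 90.0]), (34, np.float64(86.2), [83.7, 88.2, 88.7])]
turned 137.22004717445407 -0.04296277882531285 [-0.77358767 -0.91617113  0.04471881]
clock: 20.72
position: [0.6172, 0.034, 0.2033]
ee_rot: [2.982, 0.988, 0.005]
force: [0.2, 0.6, -0.3]
width: 0.498
gripper_force: 0.0
wrist 125 [12.3 68.6 84.7] [77.  84.7 87.3 87.9]
scene 51 [ 3.9 65.6 86.7] [78.4 86.7 88.8 90.2]
cap [  4.83106366 -17.5307238  136.45426316] [ 40.10443733  16.77902634 176.32885973]
top 34 [-0.3 61.3 86.9] [72.3 86.9 88.9 89.4]
cap [  2.705719   -17.76610335 164.54340396] [ 36.1109584   14.92018001 174.19617981]
```

View pics/c4.png

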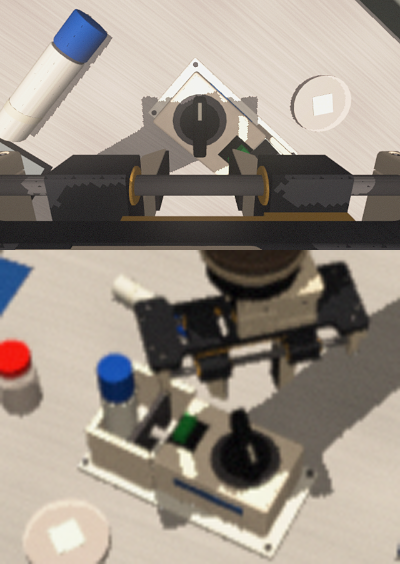

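The tab is up about 13.5 mm, all green with no red, at (188,430) in the lower half. The canister stands upright at (116,390). One last check of how upright it is.

Run:
```python
from h import *
for n in("y_scene","y_top","t2"):
    d=np.load(f"/tmp/{n}.npz");W=d["W"];px=d["px"].astype(int)
    H=(W-np.array([.605,-.1,0]))@np.array([[.996,.09,0],[-.09,.996,0],[0,0,1]])*1000
    T=(abs(H[...,2]-170)<4)&(abs(H[...,1])<25)&(abs(H[...,0]-15)<35);print(n,"top",T.sum(),H[T].mean(0).round(1),H[T].min(0).round(0),H[T].max(0).round(0))
    if n=="y_scene":
        for z in range(70,170,15):
            q=H[(abs(H[...,2]-z)<7)&(abs(H[...,1]+1)<6)&(abs(H[...,0]-30)<20)]
            if len(q):print(z,len(q),np.median(q,0).round(1))
```

```text
y_scene top 106 [ 23.2  -0.3 170.5] [  5. -18. 166.] [ 40.  16. 174.]
70 3 [48.3  0.4 68.2]
85 17 [40.2 -0.2 82.3]
100 8 [37.6 -1.5 98.6]
115 8 [ 38.2   1.1 115.8]
130 12 [ 38.4   0.2 128.7]
145 10 [ 37.6  -1.3 146.4]
160 9 [ 38.3   2.9 160.4]
y_top top 110 [ 18.3  -0.9 169.5] [  2. -18. 166.] [ 36.  15. 174.]
t2 top 111 [ 15.7   1.9 169.8] [ -1. -15. 166.] [ 32.  18. 174.]
```

Its surface stays at x of about 38 mm at every height, so the canister is vertical. The gripper is clear, so I'm handing in.

```bash
python3 -c "
from cell import sign_off
print(sign_off())"
```

```text
the job is handed in; nothing more can be done
None
```

The canister stands upright on the well floor and is clamped, with the green tab up about 13.5 mm and no red showing; the gripper is open and clear, and I handed the job in at about 21 s (no verdict was returned).

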